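Try a leg sleeve on the gauge stub and sort it by the fit

ROBOT

A 6-joint arm with a two-finger parallel gripper is mounted at the origin on the work surface. World frame = base frame: x ahead of the robot, y to its left, z up, the work surface at z = 0. Lengths are in m, angles in rad, forces in N, time in s.
With the tool pointing down it reaches from about 0.375 to 0.9 m from the base axis. Payload 3.1 kg.
Tool frame: the origin (TCP) lies between the finger pads; the fingertips stand 17 mm ahead of it and the grasp point (between the pads) lies 2 mm behind it (robot.nose_length is the distance from the TCP to the fingertips, in m); z points along the fingers, y is the line along which they close (so a half turn about z gives the same grasp; the last joint's range is limited). The gripper opens to 87 mm and grips with 3 to 60 N. Pads are 19 mm wide; open, the fingers measure 117 mm over their backs; the gripper's body (75 mm by 190 mm) begins 51 mm behind the grasp point.
Start: joints at [-1.335, 0.527, 1.433, -0, 1.181, -0.178], TCP at [0.252, -0.572, 0.24] pointing down, gripper open.
Joint ranges: [-3.08, 3.08], [-0.75, 2.2], [0.22, 2.44], [-1.43, 4.57], [0, 2.65], [-2.85, 2.85]. Speed limits (rad/s): [2.79, 2.79, 3.14, 3.14, 3.14, 3.14].

INTERFACE

Orientations are given as a unit quaternion [x, y, z, w].
In Python, from rig import robot, cams gives the robot as it stands.
- The arm moves only by the shell command python3 -m pendant 'ROWS' [FORCE]. ROWS is JSON, a list of rows, each an object with "jaw": the opening, from 0 (shut) to 1 (fully open); "linear": the shift along the tool's x, y, z in cm, a list of three; "twist": the turn about the tool's z in degrees. A call has 1 to 12 rows; each row shifts and turns the commanded pose from where the row before left it, along the tool's axes as they then stand; what a row does not reach is not made up. A row lasts 1/12 s, in which the tool goes at most 41.7 mm and 7.16 degrees, less where a joint would pass 70% of its speed; a pose out of reach is approached as far as the arm can. A call is refused whole if a number of a shift passes 4.17 or a number of a turn 7.16, either way. A call with a gripper value outside its range is refused whole. The fingers move at their own pace and stop on an object; FORCE is the grip in N (left out, the last holds). Time passes only in rows, so rows that do not move let the fingers close. It gives the time, the measured TCP pose, the force, the opening and the grip force at its end, in the units of the state.
- robot.get_obs(): the state, without advancing time (a new reading comes with each control period).
- cams.camera(name): name is "side" or "top"; returns a dict with "color" (400x640x3 uint8, blue, green, red), "depth" (400x640 float32, m along the optical axis (not along the pixel's ray), 0 where there is no reading), "fov_y" (degrees; the focal length in pixels is half the picture's height over the tangent of half this angle, whatever the lens; pixels are square), "cx", "cy" (the principal point, pixels), "view" (4x4, takes a point from world to camera coordinates). Camera axes: x right, y down, z forward; pixel columns grow to the right and rows downward; lengths in m; the calibration is good to about 2 mm. A picture is of the moment at which its call begins.
- robot.hand_in(): hands the job in; it is judged then, once.
The state is a dict: "time": time; "q": joint angles; "joint_velocities": joint speeds; "joint_torque": joint torques, N m; "position": TCP position; "tool_rot": TCP orientation; "ft_force": force on the tool from outside, world axes, zero at the start; "moment": the same for the moment, N m; "grip_width": finger opening in m; "grip_force": force on a finger pad.
Only numpy, scipy, OpenCV 4.12 (cv2) and the standard library are available. Lean on these libraries where they do the work, as an engineer would, in place of code of your own. Each camera call takes 0.05 s, during which the arm holds its last target. There are 200 camera calls.

TASK

Lay the standing grey leg sleeve in the narrow slanted rest, mouth downhill, and let go of it; then take it again and push it, mouth first, onto the slanted gauge stub as far as it will go. If it goes fully home against the stop plate, lay it back in the slanted rest the same way; if something inside stops it short, put it in the white crate. Do not drop it and leave the other things on the table where they are.

Things in the scene. Friction and masses are not known exactly. Their poses are not given: they have to be found in the camera images.
- sleeve: Grey plastic round leg sleeve, 110 mm long, 46 mm outside, 34 mm bore, open at the mouth, closed at the other end, 0.11 to 0.24 kg. Origin: centre of the mouth's rim; z: along the axis to the closed end. Starts standing on its mouth. A stuck moulding plug sits unseen in the bore, 25 to 100 mm from the mouth; only trying the sleeve on the stub tells if the bore is deep enough.
- rest: Fixed steel stand of the slanted rest, base 130 x 80 x 12 mm, the whole 105 mm high. Origin: on the table near the middle of the base; z up; the rest slopes down towards its +x.
- cradle: Slanted V of the rest: a narrow rail 46 mm wide, 90 mm long, sloping 30 degrees, small lip at its low end. Its sides stay 12 mm below the axis of a laid sleeve, so fingers can straddle it. Origin: centre of the mouth of a sleeve laid home against the lip, 70 mm above the table; z: uphill along that sleeve's axis; y: level, across; x: up, square to the slope. Up to 20 mm above the lip is fine.
- gauge: Fixed steel stand of the gauge, base 130 x 90 x 12 mm, the whole 125 mm high. Origin: on the table near the middle of the base; z up; the stub slopes down towards its +x.
- pin: Gauge stub: fixed steel round bar, 30 mm diameter, 65 mm long, rising at 30 degrees, last 15 mm tapering to a flat 16 mm tip. Stop plate at its root, 56 mm diameter. Origin: centre of the plate's face, 85 mm above the table; z: root to tip; y level. Fully home = mouth on the plate. A plug less than 65 mm deep stops the sleeve up to 40 mm short; less than 6 mm short may be sorted either way.
- pin_tip (a point): Centre of the stub's flat tip, 65 mm from its root.
- crate: White plastic slatted crate, fixed, 220 x 180 x 80 mm outside (x, y, z), wall and floor 5 mm, open on top. Origin: centre of its underside.
- label_roll: Bystander: roll of paper labels standing on its flat side, 90 mm diameter, 60 mm high. Origin: centre of its underside.
- bottle: Bystander: clear bottle, 64 mm diameter, 180 mm high. Origin: centre of its underside.
- cabbage: Bystander: pale green cabbage, 132 mm diameter, 108 mm high. Origin: centre of its underside.

How it is judged:
On the way, in this order (a step that is already met when the one before it is completed fails the run):
1. the sleeve lies in the slanted rest, mouth downhill, let go and still (z of sleeve in the frame of cradle between -0.005 and 0.02 m and x of sleeve in the frame of cradle between -0.006 and 0.006 m and y of sleeve in the frame of cradle between -0.006 and 0.006 m and angle between the z axis of sleeve and the z axis of cradle, either way round below 0.12 rad and linear speed of sleeve below 0.02 m/s and contact force between the fingers and sleeve below 0.1 N), for 0.2 s.
2. the sleeve has been pushed onto the stub as far as it goes: mouth within 4 mm of the stop plate, or its plug within 4 mm of the stub's tip (angle between the z axis of sleeve and the z axis of pin, either way round below 0.12 rad and (distance between sleeve and pin below 0.0045 m or distance between plug_c0 and pin_tip below 0.0065 m)), for 0.1 s.
At the end, for the whole second after the job is handed in: Sleeve let go and still. If it went home (or stopped under 6 mm short): in the rest, mouth downhill at the lip or up to 20 mm above it, within 6 mm sideways and in height, axis within 7 degrees. If it stopped short: in the crate, its mouth inside and less than 60 mm above the crate's underside (((z of plug_c0 in the frame of sleeve above 0.061 m and z of sleeve in the frame of cradle between -0.005 and 0.02 m and x of sleeve in the frame of cradle between -0.006 and 0.006 m and y of sleeve in the frame of cradle between -0.006 and 0.006 m and angle between the z axis of sleeve and the z axis of cradle, either way round below 0.12 rad and linear speed of sleeve below 0.02 m/s and contact force between the fingers and sleeve below 0.1 N) or (z of plug_c0 in the frame of sleeve below 0.067 m and x of sleeve in the frame of crate between -0.1 and 0.1 m and y of sleeve in the frame of crate between -0.08 and 0.08 m and z of sleeve in the frame of crate between 0 and 0.06 m and linear speed of sleeve below 0.1 m/s and contact force between the fingers and sleeve below 0.1 N))); the robot touches nothing.
It fails at once if the label roll is moved more than 30 mm (distance of label_roll from where it was at the start of the episode above 0.03 m).
It fails at once if the bottle is moved more than 30 mm (distance of bottle from where it was at the start of the episode above 0.03 m).
It fails at once if the cabbage is moved more than 30 mm (distance of cabbage from where it was at the start of the episode above 0.03 m).
It fails at once if the sleeve is dropped (falls free faster than 1.1 m/s) (linear speed of sleeve above 1.1 m/s and contact force between the fingers and sleeve below 0.1 N).
It also fails if it takes over 70 s, if anything falls off the work surface, if the arm or the gripper's body presses on something with over 40 N, if the wrist force passes 120 N, or if a joint passes its speed limit or range.

## Working session

There is one attempt and no reset: what is moved stays moved. The work goes in short steps, Python scripts to look and compute and a shell command to move; the robot and the scene stay as the last step left them, time stands still between calls to the robot, and variables do not carry over. Pictures are saved under pics/ and viewed, at most 13 in all, crops included, and the job is handed in when it is done.

```bash
ls; mkdir -p pics
cat > h.py <<'E'
import numpy as np, cv2
from rig import robot, cams
def shot(n):
    c=cams.camera(n); h=c["color"].shape[0]
    f=h/2/np.tan(np.radians(c["fov_y"])/2); V=np.array(c["view"])
    d=c["depth"]; v,u=np.indices(d.shape)
    P=np.stack([(u-c["cx"])/f*d,(v-c["cy"])/f*d,d],-1)
    W=(P-V[:3,3])@V[:3,:3]; W[d==0]=np.nan
    return c,W
E
python3 - <<'E'
from h import *
ims=[]
for n in("side","top"):
    c,W=shot(n); cv2.imwrite(f"pics/{n}0.png",c["color"]); np.save(f"{n}0.npy",W)
    V=np.array(c["view"]);print(n,c["fov_y"],c["cx"],c["cy"],-V[:3,:3].T@V[:3,3], V[2,:3])
print(robot.get_obs())
E
```

```text
pics
side 56.70177924911393 324.9760954198143 198.99695955876345 [0.0391549  0.69381828 0.73726812] [ 0.5358725  -0.61576526 -0.57764506]
top 43.12026142518734 318.8768515357574 203.61721659382323 [ 0.44368558 -0.00574939  1.51723624] [ 0.12716112 -0.00274655 -0.99187827]
{'time': 0.1, 'q': array([-1.33448628e+00,  5.28381698e-01,  1.43376147e+00, -6.15978957e-05,
        1.18141161e+00, -1.78499127e-01]), 'joint_velocities': array([-1.23343472e-03, -1.59763826e-03, -4.43211917e-03,  9.76788319e-05,
       -1.00531426e-03, -7.71732533e-04]), 'joint_torque': array([ 6.38766505e-05, -4.40985382e+01, -1.77150679e+01,  6.34062756e-02,
        5.34140377e-02, -5.24485245e-05]), 'position': array([ 0.25174769, -0.5713715 ,  0.23866828]), 'tool_rot': array([ 9.78565775e-01,  2.05932173e-01, -5.68242468e-05, -9.79832688e-04]), 'ft_force': array([ 0.69269271, -0.25156249, -0.9439238 ]), 'moment': array([ 0.03086105, -0.02286032, -0.03238416]), 'grip_force': 0.0, 'grip_width': 0.08689316101735413}
```

View pics/side0.png

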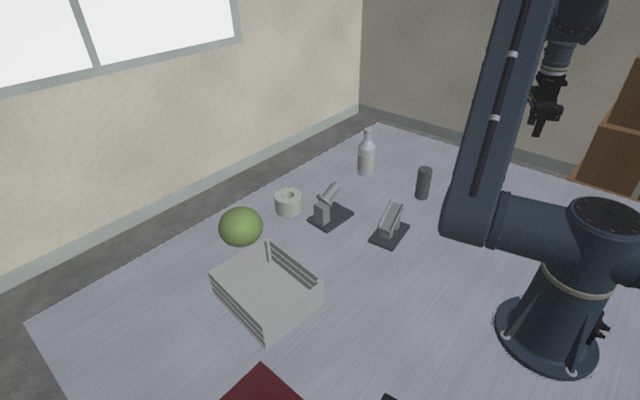

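View pics/top0.png

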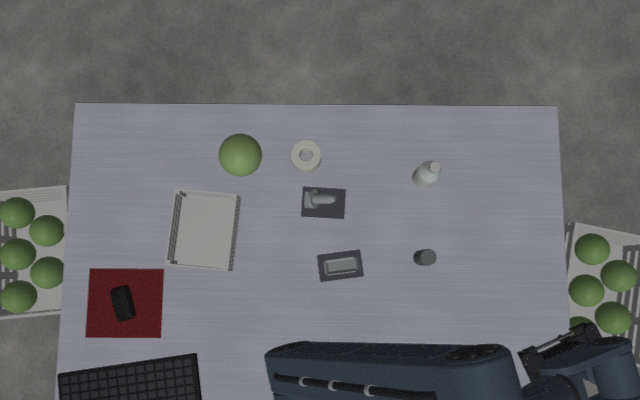

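The top view shows the sleeve at (425,257), the rest at (340,265), the gauge at (323,202), the crate at (203,230) and the bottle at (427,173). Next I measure these and view enlarged crops.

```bash
cat > m.py <<'E'
from h import *
T=np.load("top0.npy");S=np.load("side0.npy")
def reg(W,u0,u1,v0,v1,z0,z1):
    p=W[v0:v1,u0:u1].reshape(-1,3); return p[(p[:,2]>z0)&(p[:,2]<z1)]
def rect(p):
    r=cv2.minAreaRect(p[:,:2].astype(np.float32)*1000);return [np.round(x,1) for x in (r[0],r[1],r[2])]
print("table",np.nanmedian(T[300:330,200:260,2]),np.nanmedian(S[300:330,370:400,2]))
for n,b in dict(sleeve=(405,445,240,275),rest=(310,370,245,285),gauge=(295,350,180,222)).items():
    p=reg(T,*b,.006,.2); q=reg(T,*b,.006,.02); print(n,rect(p),"base",rect(q),len(q),"zmax",p[:,2].max())
p=reg(T,405,445,240,275,.1,.12);print("sleeve top",p.mean(0),np.ptp(p,0),len(p), (p.max(0)+p.min(0))/2)
p=reg(S,410,440,160,205,.1,.12);print("sleeve top S",p.mean(0),np.ptp(p,0),len(p), (p.max(0)+p.min(0))/2)
for n,b in dict(rest=(310,370,245,285),gauge=(295,350,180,222)).items():
    for lo in np.arange(.03,.13,.01):
        p=reg(T,*b,lo,lo+.01)
        if len(p): print(n,lo.round(2),len(p),p.mean(0).round(4))
p=reg(T,160,250,180,280,.06,.1);print("crate rim",rect(p))
p=reg(T,400,450,155,190,.03,.25);print("bottle",p.mean(0),p.max(0))
a=cv2.imread("pics/side0.png")[170:260,290:440];b=cv2.imread("pics/top0.png")[180:285,290:450]
cv2.imwrite("pics/c1.png",np.vstack([cv2.resize(a,(640,290)),cv2.resize(b,(440,290))[:, :].copy() if 0 else cv2.copyMakeBorder(cv2.resize(b,(440,290)),0,0,0,200,0)]))
E
python3 m.py
```

```text
table -0.0007841856244984971 0.002066359268160955
sleeve [array([ 482.6, -325.2]), array([109.3, 101.8]), np.float64(83.8)] base [array([ 482.6, -325.2]), array([109.3, 101.8]), np.float64(83.8)] 44 zmax 0.11811208374940396
rest [array([457.6, -70.5]), array([178.8, 109.3]), np.float64(85.5)] base [array([457.6, -70.5]), array([178.8, 109.3]), np.float64(85.5)] 644 zmax 0.10690180752707812
gauge [array([647. , -13.1]), array([150.9, 124.6]), np.float64(89.9)] base [array([647. , -13.1]), array([150.9, 124.6]), np.float64(89.9)] 856 zmax 0.12979398044207627
sleeve top [ 0.47818322 -0.31049708  0.11043191] [0.04169998 0.04358799 0.01780364] 217 [ 0.47857488 -0.31112076  0.10921027]
sleeve top S [ 0.47605409 -0.30502198  0.11091266] [0.04617158 0.04704079 0.01639865] 122 [ 0.47880224 -0.30912805  0.10824088]
rest 0.04 32 [ 0.4481 -0.0375  0.0468]
rest 0.05 109 [ 0.4504 -0.0425  0.0552]
rest 0.06 101 [ 0.4518 -0.0597  0.0655]
rest 0.07 113 [ 0.4557 -0.0795  0.0754]
rest 0.08 120 [ 0.4565 -0.0979  0.085 ]
rest 0.09 60 [ 0.4559 -0.0999  0.0942]
rest 0.1 8 [ 0.4674 -0.1015  0.103 ]
gauge 0.03 1 [0.6241 0.0193 0.0301]
gauge 0.04 3 [0.625  0.0278 0.0464]
gauge 0.05 3 [0.6241 0.0248 0.0541]
gauge 0.06 5 [0.6475 0.0166 0.0679]
gauge 0.07 59 [0.6413 0.0215 0.0751]
gauge 0.08 18 [0.6429 0.007  0.0842]
gauge 0.09 75 [0.6389 0.0055 0.0961]
gauge 0.1 120 [0.6418 0.001  0.1048]
gauge 0.11 86 [ 0.639  -0.0301  0.115 ]
gauge 0.12 40 [ 0.642  -0.0393  0.1226]
crate rim [array([554. , 326.4]), array([183. , 220.5]), np.float64(85.1)]
bottle [ 0.71060165 -0.31020402  0.11903046] [ 0.74888071 -0.28673437  0.18657737]
```

View pics/c1.png

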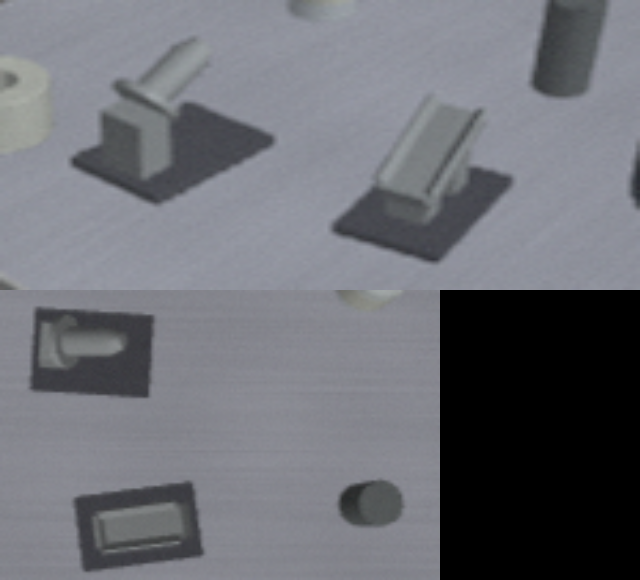

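The crops show both slopes rising towards -y (image right in the top view), with the lip and the stop plate at the +y ends. So the sleeve's mouth faces +y in both places. I'll get the axes more precisely.

```bash
cat > m2.py <<'E'
from h import *
c,T=shot("top"); s,S=shot("side")
def cast(c,px,z):
    f=200/np.tan(np.radians(c["fov_y"])/2);V=np.array(c["view"]);R=V[:3,:3];o=-R.T@V[:3,3]
    d=np.c_[(px[:,0]-c["cx"])/f,(px[:,1]-c["cy"])/f,np.ones(len(px))]@R
    return o+d*((z-o[2])/d[:,2])[:,None]
g=cv2.cvtColor(c["color"],cv2.COLOR_BGR2GRAY)
for n,b in dict(rest=(310,370,245,285),gauge=(295,350,180,222)).items():
    u0,u1,v0,v1=b; roi=g[v0:v1,u0:u1]
    m=(roi<95).astype(np.uint8)
    k,_=cv2.findContours(m,0,2); k=max(k,key=cv2.contourArea)[:,0]+[u0,v0]
    r=cv2.minAreaRect((cast(c,k.astype(float),.012)[:,:2]*1000).astype(np.float32))
    print(n,"base",np.round(r[0],1),np.round(r[1],1),round(r[2],2))
    W=T[v0:v1,u0:u1]
    q=W[W[...,2]>.035]; 
    mu,_=cv2.PCACompute(q[:,:2].astype(np.float32),None)
    ev=cv2.PCACompute(q[:,:2].astype(np.float32),None)[1]
    print(" upper pts",q.mean(0).round(4),"heading",np.degrees(np.arctan2(*(ev[0]*-np.sign(ev[0][1]))[::-1])).round(2))
    # per-column of world y: x extents
    for y0 in np.arange(-.13,.05,.012):
        t=q[(q[:,1]>y0)&(q[:,1]<y0+.012)]
        if len(t)>5: print("  y%.3f x %.4f..%.4f mid %.4f  zmax %.4f zmid %.4f n%d"%(y0+.006,t[:,0].min(),t[:,0].max(),(t[:,0].min()+t[:,0].max())/2,t[:,2].max(),np.median(t[:,2]),len(t)))
# side-view depth points of gauge
q=S[175:222,300:355].reshape(-1,3);q=q[q[:,2]>.085]
for y0 in np.arange(-.08,.05,.012):
    t=q[(q[:,1]>y0)&(q[:,1]<y0+.012)]
    if len(t)>3: print(" S y%.3f x %.4f..%.4f zmax %.4f n%d"%(y0+.006,t[:,0].min(),t[:,0].max(),t[:,2].max(),len(t)))
E
python3 m2.py
```

```text
rest base [453.9 -73.1] [ 80.3 128.7] 7.84
 upper pts [ 0.4538 -0.0726  0.0726] heading -82.23
  y-0.124 x 0.4457..0.4767 mid 0.4612  zmax 0.0833 zmid 0.0769 n18
  y-0.112 x 0.4374..0.4766 mid 0.4570  zmax 0.1044 zmid 0.0891 n56
  y-0.100 x 0.4345..0.4789 mid 0.4567  zmax 0.1033 zmid 0.0887 n71
  y-0.088 x 0.4344..0.4786 mid 0.4565  zmax 0.1030 zmid 0.0807 n68
  y-0.076 x 0.4315..0.4762 mid 0.4538  zmax 0.0922 zmid 0.0757 n80
  y-0.064 x 0.4314..0.4735 mid 0.4524  zmax 0.0863 zmid 0.0665 n64
  y-0.052 x 0.4284..0.4736 mid 0.4510  zmax 0.0815 zmid 0.0595 n65
  y-0.040 x 0.4282..0.4709 mid 0.4495  zmax 0.0707 zmid 0.0529 n78
  y-0.028 x 0.4283..0.4708 mid 0.4495  zmax 0.0663 zmid 0.0559 n43
gauge base [641.1 -22.6] [128.9  90.9] 86.64
 upper pts [ 0.6406 -0.0049  0.1006] heading -91.9
  y-0.052 x 0.6306..0.6508 mid 0.6407  zmax 0.1255 zmid 0.1190 n24
  y-0.040 x 0.6257..0.6542 mid 0.6399  zmax 0.1266 zmid 0.1200 n44
  y-0.028 x 0.6259..0.6550 mid 0.6404  zmax 0.1267 zmid 0.1167 n44
  y-0.016 x 0.6268..0.6552 mid 0.6410  zmax 0.1167 zmid 0.1092 n46
  y-0.004 x 0.6184..0.6703 mid 0.6443  zmax 0.1152 zmid 0.0997 n71
  y0.008 x 0.6171..0.6687 mid 0.6429  zmax 0.1068 zmid 0.0959 n74
  y0.020 x 0.6165..0.6645 mid 0.6405  zmax 0.1133 zmid 0.1021 n64
  y0.032 x 0.6241..0.6627 mid 0.6434  zmax 0.0783 zmid 0.0728 n42
 S y-0.050 x 0.6307..0.6429 zmax 0.1277 n11
 S y-0.038 x 0.6258..0.6506 zmax 0.1271 n30
 S y-0.026 x 0.6265..0.6520 zmax 0.1269 n42
 S y-0.014 x 0.6272..0.6548 zmax 0.1179 n46
 S y-0.002 x 0.6263..0.6529 zmax 0.1110 n37
 S y0.010 x 0.6163..0.6708 zmax 0.1051 n36
 S y0.022 x 0.6171..0.6631 zmax 0.1116 n44
```

```bash
python3 -m pendant '[{"jaw":1,"linear":[0,0,0],"twist":-6.7},{"jaw":1,"linear":[0,0,0],"twist":-6.7},{"jaw":1,"linear":[0,0,0],"twist":-6.7},{"jaw":1,"linear":[0,0,0],"twist":-6.7},{"jaw":1,"linear":[0,0,0],"twist":-6.7},{"jaw":1,"linear":[0,0,0],"twist":-6.7},{"jaw":1,"linear":[0,0,0],"twist":-6.7},{"jaw":1,"linear":[0,0,0],"twist":-6.7},{"jaw":1,"linear":[0,0,0],"twist":-6.7},{"jaw":1,"linear":[0,0,0],"twist":-6.7},{"jaw":1,"linear":[0,0,0],"twist":-7}]'
python3 -m pendant '[{"jaw":1,"linear":[2.53,2.8,0],"twist":0},{"jaw":1,"linear":[2.53,2.8,0],"twist":0},{"jaw":1,"linear":[2.53,2.8,0],"twist":0},{"jaw":1,"linear":[2.53,2.8,0],"twist":0},{"jaw":1,"linear":[2.53,2.8,0],"twist":0},{"jaw":1,"linear":[2.53,2.8,0],"twist":0},{"jaw":1,"linear":[2.53,2.8,0],"twist":0},{"jaw":1,"linear":[2.53,2.8,0],"twist":0},{"jaw":1,"linear":[2.53,2.8,0],"twist":0},{"jaw":1,"linear":[0,0,0],"twist":0}]'
cat > st.py <<'E'
# state + shift in tool axes (cm) to a target point, uphill-axis (heading) info
import sys; from h import *
from scipy.spatial.transform import Rotation as R
o=robot.get_obs(); r=R.from_quat(o["tool_rot"]).as_matrix(); p=o["position"]
print("t %.2f pos %s xhead %.2f tilt %.2f F %s w %.4f g %.1f"%(o["time"],p.round(4),np.degrees(np.arctan2(r[1,0],r[0,0])),np.degrees(np.arccos(-r[2,2])),o["ft_force"].round(1),o["grip_width"],o["grip_force"]))
if len(sys.argv)>3: print("shift cm",((np.array(sys.argv[1:4],float)-p)@r*100).round(2))
E
python3 st.py .4785 -.310 .24
```

```text
time: 1.12
position: [0.2519, -0.5717, 0.2393]
tool_rot: [0.655, 0.755, 0.0, -0.0]
ft_force: [-0.2, -0.1, 0.7]
grip_width: 0.087
grip_force: 0.0
time: 1.95
position: [0.474, -0.3066, 0.2395]
tool_rot: [0.655, 0.755, 0.002, -0.001]
ft_force: [-0.3, 0.7, 0.5]
grip_width: 0.087
grip_force: 0.0
t 1.95 pos [ 0.474  -0.3066  0.2395] xhead 98.11 tilt 0.21 F [-0.3  0.7  0.5] w 0.0870 g 0.0
shift cm [-0.4   0.4  -0.06]
```

```bash
python3 -m pendant '[{"jaw":1,"linear":[-0.4,0.4,2.5],"twist":0},{"jaw":1,"linear":[0,0,4],"twist":0},{"jaw":1,"linear":[0,0,4],"twist":0},{"jaw":1,"linear":[0,0,2.5],"twist":0},{"jaw":1,"linear":[0,0,1.7],"twist":0},{"jaw":1,"linear":[0,0,0],"twist":0}]' >/dev/null
python3 -m pendant '[{"jaw":0,"linear":[0,0,0],"twist":0},{"jaw":0,"linear":[0,0,0],"twist":0},{"jaw":0,"linear":[0,0,0],"twist":0},{"jaw":0,"linear":[0,0,0],"twist":0},{"jaw":0,"linear":[0,0,0],"twist":0},{"jaw":0,"linear":[0,0,0],"twist":0},{"jaw":0,"linear":[0,0,0],"twist":0},{"jaw":0,"linear":[0,0,0],"twist":0}]' 20
python3 st.py .4785 -.310 .24
```

```text
time: 3.12
position: [0.4756, -0.3159, 0.093]
tool_rot: [0.658, 0.753, 0.0, 0.001]
ft_force: [0.4, 0.0, 2.6]
grip_width: 0.0451
grip_force: 19.9
t 3.12 pos [ 0.4756 -0.3159  0.093 ] xhead 97.76 tilt 0.06 F [0.4 0.  2.6] w 0.0451 g 19.9
shift cm [  0.53   0.38 -14.7 ]
```

```bash
python3 -m pendant '[{"jaw":0.65,"linear":[0,0,0],"twist":0},{"jaw":0.65,"linear":[0,0,0],"twist":0},{"jaw":0.65,"linear":[0.5,0,0],"twist":0},{"jaw":0.65,"linear":[0,0,0],"twist":0},{"jaw":0.65,"linear":[0,0,0],"twist":0}]'
python3 - <<'E'
from h import *
for n,b in(("top",(150,330,350,500)),("side",(120,260,340,500))):
    c,W=shot(n); cv2.imwrite(f"pics/{n}1.png",c["color"])
a=cv2.imread("pics/side1.png")[120:260,300:500];cv2.imwrite("pics/s1.png",cv2.resize(a,(800,560)))
q=W[160:205,405:440].reshape(-1,3);q=q[(q[:,2]>.02)&(q[:,2]<.06)];print((q.min(0)+q.max(0))/2,np.median(q,0))
E
python3 st.py .4785 -.310 .093
```

```text
time: 3.53
position: [0.4743, -0.3101, 0.0923]
tool_rot: [0.657, 0.754, 0.0, -0.001]
ft_force: [-0.9, 0.6, 0.1]
grip_width: 0.0561
grip_force: 0.0
[ 0.47754368 -0.30608928  0.04003118] [ 0.47027245 -0.2935801   0.04003786]
t 3.63 pos [ 0.4746 -0.3106  0.0925] xhead 97.78 tilt 0.01 F [ 0.8  0.6 -0.8] w 0.0565 g 0.0
shift cm [ 0.01  0.39 -0.05]
```

View pics/s1.png

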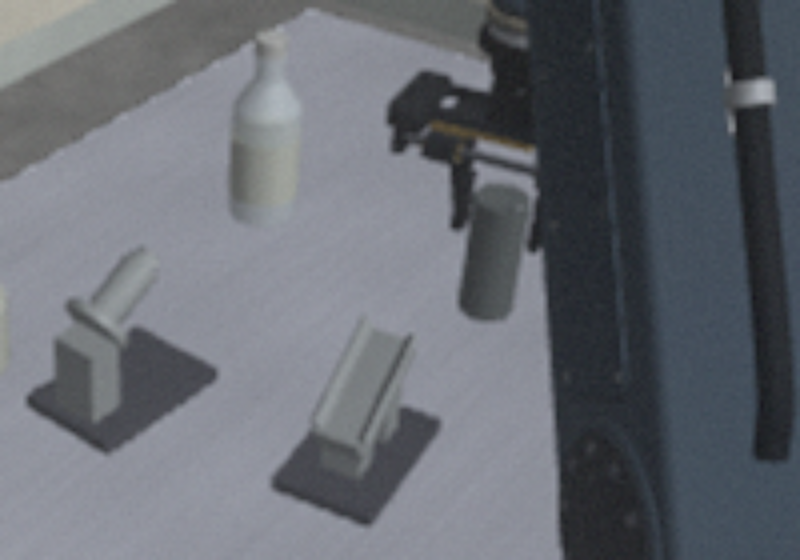

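The picture shows the sleeve between the two fingers at about crop pixel (495,250), still upright. I'll grip, lift and carry it above the rest.

```bash
python3 -m pendant '[{"jaw":0,"linear":[0,0,0],"twist":0},{"jaw":0,"linear":[0,0,0],"twist":0},{"jaw":0,"linear":[0,0,0],"twist":0},{"jaw":0,"linear":[0,0,0],"twist":0},{"jaw":0,"linear":[0,0,0],"twist":0},{"jaw":0,"linear":[0,0,-1.5],"twist":0},{"jaw":0,"linear":[0,0,-3],"twist":0},{"jaw":0,"linear":[0,0,-3],"twist":0},{"jaw":0,"linear":[0,0,-3],"twist":0},{"jaw":0,"linear":[0,0,-2.5],"twist":0},{"jaw":0,"linear":[0,0,0],"twist":0}]' 25
python3 st.py .4498 -.0429 .223
```

```text
time: 4.55
position: [0.4769, -0.3129, 0.2278]
tool_rot: [0.658, 0.753, -0.0, 0.005]
ft_force: [1.3, -0.8, -0.7]
grip_width: 0.0449
grip_force: 24.9
t 4.55 pos [ 0.4769 -0.3129  0.2278] xhead 97.78 tilt 0.61 F [ 1.3 -0.8 -0.7] w 0.0449 g 24.9
shift cm [27.12  0.96  0.26]
```

```bash
python3 -m pendant '[{"jaw":0,"linear":[2,0.1,0],"twist":0},{"jaw":0,"linear":[3.3,0.12,0],"twist":0},{"jaw":0,"linear":[3.3,0.12,0],"twist":0},{"jaw":0,"linear":[3.3,0.12,0],"twist":0},{"jaw":0,"linear":[3.3,0.12,0],"twist":0},{"jaw":0,"linear":[3.3,0.12,0],"twist":0},{"jaw":0,"linear":[3.3,0.12,0],"twist":0},{"jaw":0,"linear":[3.3,0.12,0],"twist":0},{"jaw":0,"linear":[2,0.1,0],"twist":0},{"jaw":0,"linear":[0,0,0],"twist":0},{"jaw":0,"linear":[0,0,0],"twist":0},{"jaw":0,"linear":[0,0,0],"twist":0}]' 25
python3 st.py .4498 -.0429 .185
python3 - <<'E'
from h import *
c,W=shot("side"); c2,W2=shot("top")
cv2.imwrite("pics/s2.png",np.hstack([cv2.resize(c["color"][120:270,300:440],(396,424)),cv2.resize(c2["color"][200:330,280:400],(391,424))]))
E
```

```text
time: 5.55
position: [0.4485, -0.0413, 0.2222]
tool_rot: [0.657, 0.753, -0.0, 0.0]
ft_force: [0.5, 0.5, -0.3]
grip_width: 0.0445
grip_force: 24.9
t 5.55 pos [ 0.4485 -0.0413  0.2222] xhead 97.78 tilt 0.03 F [ 0.5  0.5 -0.3] w 0.0445 g 24.9
shift cm [-0.17  0.11  3.72]
```

View pics/s2.png

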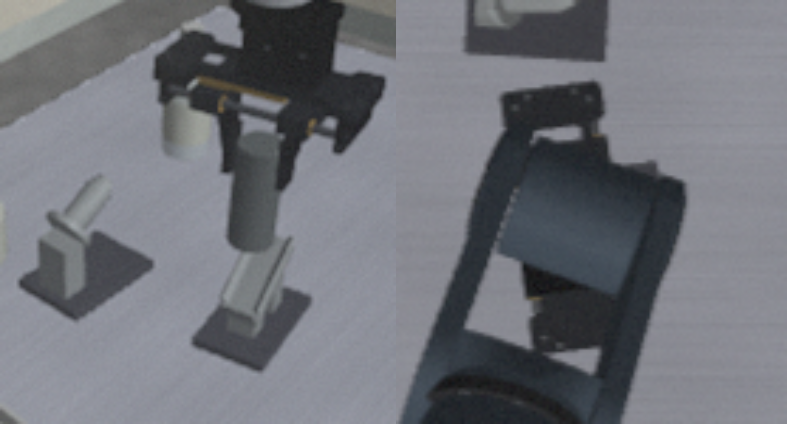

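The picture shows the sleeve hanging vertical above the rest. Now lower it onto the rail.

```bash
python3 -m pendant '[{"jaw":0,"linear":[-0.2,0.1,2],"twist":0},{"jaw":0,"linear":[0,0,2],"twist":0},{"jaw":0,"linear":[0,0,0.6],"twist":0},{"jaw":0,"linear":[0,0,0.3],"twist":0},{"jaw":0,"linear":[0,0,0],"twist":0},{"jaw":0,"linear":[0,0,0],"twist":0}]' 10
python3 -m pendant '[{"jaw":0,"linear":[0,0,0.2],"twist":0},{"jaw":0,"linear":[0,0,0.2],"twist":0},{"jaw":0,"linear":[0,0,0],"twist":0}]' 10
python3 -m pendant '[{"jaw":0,"linear":[0,0,0.2],"twist":0},{"jaw":0,"linear":[0,0,0.1],"twist":0},{"jaw":0,"linear":[0,0,0],"twist":0}]' 10
python3 st.py .4498 -.0429 .165
```

```text
time: 6.15
position: [0.4501, -0.0432, 0.1739]
tool_rot: [0.658, 0.753, 0.0, 0.0]
ft_force: [-0.2, -0.3, -1.6]
grip_width: 0.0452
grip_force: 10.0
time: 6.4
position: [0.4497, -0.0427, 0.1698]
tool_rot: [0.658, 0.753, 0.0, 0.0]
ft_force: [-0.5, 1.0, -0.5]
grip_width: 0.0455
grip_force: 10.0
time: 6.65
position: [0.4491, -0.0424, 0.1666]
tool_rot: [0.658, 0.753, -0.0, -0.001]
ft_force: [-0.8, 0.9, 0.9]
grip_width: 0.045
grip_force: 10.0
t 6.65 pos [ 0.4491 -0.0424  0.1666] xhead 97.78 tilt 0.07 F [-0.8  0.9  0.9] w 0.0450 g 10.0
shift cm [-0.06  0.07  0.16]
```

```bash
python3 -m pendant '[{"jaw":0,"linear":[0,0,0.3],"twist":0},{"jaw":0,"linear":[-0.5,0.0,0],"twist":0},{"jaw":0,"linear":[-0.5,0,0],"twist":0},{"jaw":0,"linear":[-0.5,0,0],"twist":0},{"jaw":0,"linear":[-0.5,0,0],"twist":0},{"jaw":0,"linear":[-0.5,0,0.1],"twist":0},{"jaw":0,"linear":[0,0,0],"twist":0}]' 6
python3 - <<'E'
from h import *
c,W=shot("side")
cv2.imwrite("pics/s3.png",cv2.resize(c["color"][120:270,320:460],(560,600)))
E
```

```text
time: 7.23
position: [0.4527, -0.0686, 0.1624]
tool_rot: [0.658, 0.753, -0.001, -0.0]
ft_force: [-2.5, -0.3, 4.5]
grip_width: 0.0453
grip_force: 6.0
```

View pics/s3.png

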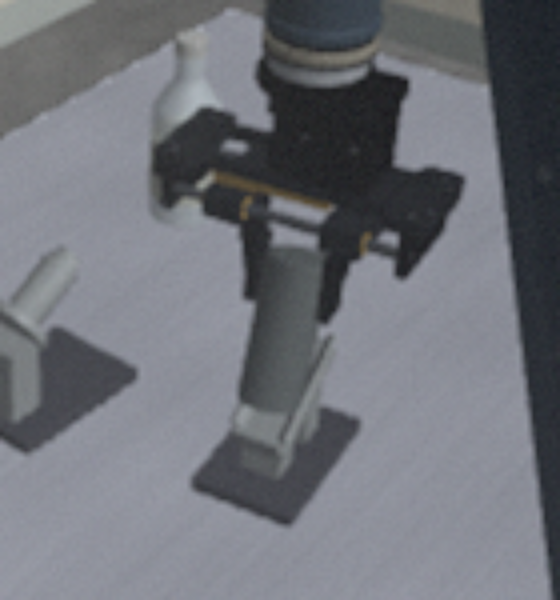

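The sleeve is tilting uphill with its mouth on the rail near (270,415), as planned. I'll continue the arc.

```bash
python3 -m pendant '[{"jaw":0,"linear":[-0.5,0,0.05],"twist":0},{"jaw":0,"linear":[-0.5,0,0.05],"twist":0},{"jaw":0,"linear":[-0.5,0,0.1],"twist":0},{"jaw":0,"linear":[-0.5,0,0.15],"twist":0},{"jaw":0,"linear":[-0.5,0,0.15],"twist":0},{"jaw":0,"linear":[-0.5,0,0.2],"twist":0},{"jaw":0,"linear":[-0.5,0,0.25],"twist":0},{"jaw":0,"linear":[-0.5,0,0.25],"twist":0},{"jaw":0,"linear":[-0.4,0,0.2],"twist":0},{"jaw":0,"linear":[-0.4,0,0.2],"twist":0},{"jaw":0,"linear":[0,0,0],"twist":0}]' 6
python3 -m pendant '[{"jaw":0,"linear":[-0.4,0,0.35],"twist":0},{"jaw":0,"linear":[-0.4,0,0.35],"twist":0},{"jaw":0,"linear":[-0.4,0,0.35],"twist":0},{"jaw":0,"linear":[-0.4,0,0.35],"twist":0},{"jaw":0,"linear":[0,0,0],"twist":0},{"jaw":0,"linear":[0,0,0],"twist":0}]' 6
python3 - <<'E'
from h import *
c,W=shot("side")
cv2.imwrite("pics/s4.png",cv2.resize(c["color"][120:270,320:460],(560,600)))
E
python3 st.py .4626 -.1357 .1305
```

```text
time: 8.2
position: [0.4599, -0.1159, 0.1462]
tool_rot: [0.658, 0.753, 0.0, 0.0]
ft_force: [-0.9, 0.1, -0.6]
grip_width: 0.0452
grip_force: 5.9
time: 8.7
position: [0.462, -0.1314, 0.1323]
tool_rot: [0.658, 0.753, 0.0, 0.0]
ft_force: [-0.5, 0.3, -0.6]
grip_width: 0.0447
grip_force: 6.0
t 8.75 pos [ 0.4621 -0.1312  0.1325] xhead 97.73 tilt 0.06 F [-1.  -0.5 -1.5] w 0.0449 g 6.0
shift cm [-0.45 -0.01  0.2 ]
```

View pics/s4.png

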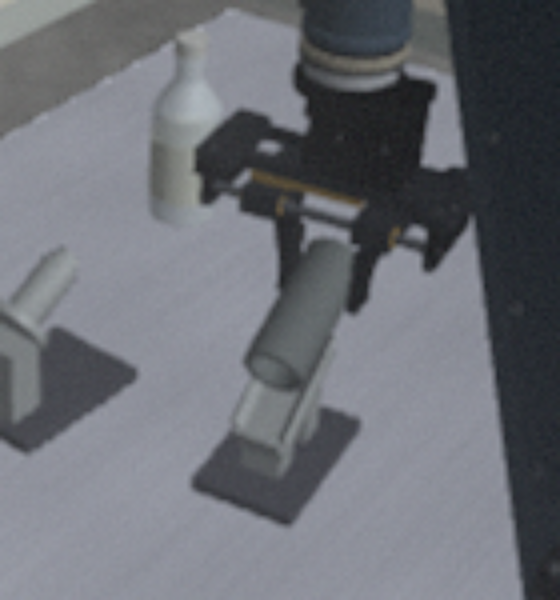

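The sleeve now lies over the rail with its mouth at (275,370), still well uphill of the lip at (260,435). Next I seat it and measure its slope.

```bash
python3 -m pendant '[{"jaw":0,"linear":[-0.1,0,0.2],"twist":0},{"jaw":0,"linear":[-0.1,0,0.15],"twist":0},{"jaw":0,"linear":[0,0,0],"twist":0}]' 6
cat > ax.py <<'E'
# slope/heading of the sleeve from its side-view depth points (grey, above the rail)
from h import *
from scipy.optimize import least_squares
import sys
c,W=shot("side"); o=__import__("rig").robot.get_obs()["position"]
hsv=cv2.cvtColor(c["color"],cv2.COLOR_BGR2HSV); g=hsv[...,2]
m=(g>55)&(g<135)&(np.abs(W-(o+[0,.04,-.03]))<[.05,.10,.075]).all(-1)&(W[...,2]>.05)
n,l,s,_=cv2.connectedComponentsWithStats(cv2.erode(m.astype(np.uint8),np.ones((2,2))),connectivity=4)
q=W[l==1+s[1:,4].argmax()]
# line fit: 23 mm cylinder through the surface points
def f(p):
    a=np.array([p[2],-1,p[3]]);a/=np.linalg.norm(a);d=q-[p[0],o[1],p[1]]
    return np.linalg.norm(np.cross(d,a),axis=1)-.023
r=least_squares(f,[o[0],o[2],.13,.58],loss="soft_l1",f_scale=.002)
p=r.x;print("n",len(q),"axis at tcp y: x %.4f z %.4f heading %.1f slope %.1f rms %.4f"%(p[0],p[1],np.degrees(np.arctan2(-1,p[2])),np.degrees(np.arctan(p[3]/np.hypot(1,p[2]))),np.sqrt((r.fun**2).mean())),"tcp",o.round(4))
a=np.array([p[2],-1,p[3]]);a/=np.linalg.norm(a);t=(q-[p[0],o[1],p[1]])@a
t0,t1=np.percentile(t,[1,99]);print("ends",(np.array([p[0],o[1],p[1]])+t0*a).round(4),(np.array([p[0],o[1],p[1]])+t1*a).round(4),(t1-t0).round(4))
E
python3 ax.py; python3 st.py .4626 -.1357 .1305
```

```text
time: 9.0
position: [0.4621, -0.133, 0.1291]
tool_rot: [0.658, 0.753, 0.0, 0.0]
ft_force: [-1.5, -0.3, 1.5]
grip_width: 0.0445
grip_force: 6.0
n 673 axis at tcp y: x 0.4681 z 0.1331 heading -74.5 slope 24.5 rms 0.0064 tcp [ 0.462  -0.133   0.1291]
ends [ 0.4361 -0.0178  0.0787] [ 0.471  -0.1433  0.138 ] 0.1432
t 9.05 pos [ 0.462  -0.133   0.1291] xhead 97.77 tilt 0.03 F [-0.9  0.1  1.3] w 0.0447 g 6.0
shift cm [-0.28  0.02 -0.14]
```

```bash
python3 -m pendant '[{"jaw":0,"linear":[0.35,0,0.2],"twist":0},{"jaw":0,"linear":[0.35,0,0.2],"twist":0},{"jaw":0,"linear":[0.35,0,0.2],"twist":0},{"jaw":0,"linear":[0.35,0,0.2],"twist":0},{"jaw":0,"linear":[0.25,0,0.15],"twist":0},{"jaw":0,"linear":[0,0,0],"twist":0},{"jaw":0,"linear":[0,0,0],"twist":0}]' 6
python3 st.py
python3 -m pendant '[{"jaw":0.58,"linear":[0,0,0],"twist":0},{"jaw":0.62,"linear":[0,0,0],"twist":0},{"jaw":0.65,"linear":[0,0,0],"twist":0},{"jaw":0.65,"linear":[0,0,0],"twist":0},{"jaw":0.65,"linear":[0,0,0],"twist":0},{"jaw":0.65,"linear":[0,0,0],"twist":0}]' 6
python3 - <<'E'
from h import *
c,W=shot("side")
cv2.imwrite("pics/s5.png",cv2.resize(c["color"][120:270,320:460],(560,600)))
E
```

```text
time: 9.63
position: [0.4582, -0.1156, 0.1194]
tool_rot: [0.657, 0.754, -0.0, -0.001]
ft_force: [-5.2, -1.3, 4.7]
grip_width: 0.0445
grip_force: 6.0
t 9.63 pos [ 0.4582 -0.1156  0.1194] xhead 97.80 tilt 0.17 F [-5.2 -1.3  4.7] w 0.0445 g 6.0
time: 10.13
position: [0.46, -0.1166, 0.1195]
tool_rot: [0.658, 0.753, 0.0, 0.0]
ft_force: [-0.2, 0.2, 0.8]
grip_width: 0.0561
grip_force: 0.0
```

View pics/s5.png

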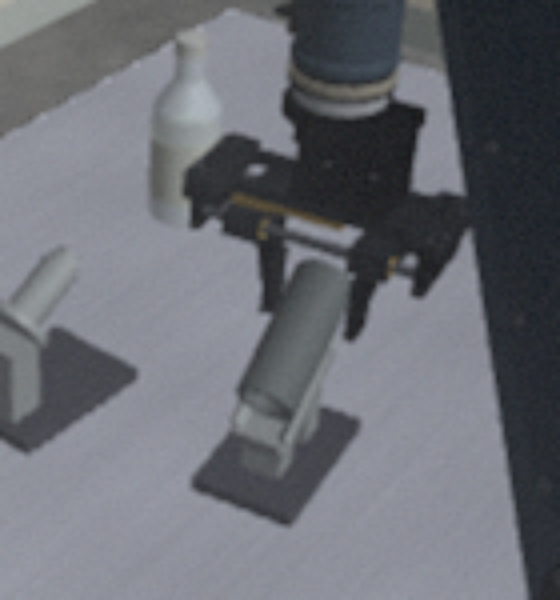

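The sleeve lies in the rest, let go, with its mouth at about (268,405) just above the lip at (262,432). I'll check the pose with depth points above the rail.

```bash
cat > ax.py <<'E'
# sleeve axis from side-view depth points more than 5 mm below..23 above the expected axis; args: frame origin, heading deg
from h import *
from scipy.optimize import least_squares
import sys
O=np.array(sys.argv[1:4],float); hd=np.radians(float(sys.argv[4])); n=sys.argv[5] if len(sys.argv)>5 else "side"
U=np.array([np.cos(hd),np.sin(hd),0]);Z=.8660*U+[0,0,.5];X=-.5*U+[0,0,.866];Y=np.cross(Z,X)
c,W=shot(n); L=(W-O)@np.c_[X,Y,Z]
g=cv2.cvtColor(c["color"],cv2.COLOR_BGR2GRAY); sp=c["color"].max(-1).astype(int)-c["color"].min(-1)
m=(L[...,0]>-.004)&(L[...,0]<.035)&(abs(L[...,1])<.035)&(L[...,2]>-.03)&(L[...,2]<.2)&(g>60)
q=L[m]
k=q[q[:,2]<np.percentile(q[:,2],75)] if len(sys.argv)>6 else q
f=lambda p:np.hypot(k[:,0]-p[0]-p[2]*k[:,2],k[:,1]-p[1]-p[3]*k[:,2])-.023
p=least_squares(f,[0,0,0,0],loss="soft_l1",f_scale=.001)
print("n",len(q),"x0 y0 mm",(p.x[:2]*1e3).round(1),"tilt rad",p.x[2:].round(3),"rms mm",np.sqrt((p.fun**2).mean()).round(4)*1e3,"z range mm",(np.percentile(q[:,2],[0,1,3,97,99,100])*1e3).round(1))
E
python3 ax.py .4478 -.0285 .07 -82.16; python3 ax.py .4478 -.0285 .07 -82.16 side t;python3 st.py
```

```text
n 596 x0 y0 mm [ 4.6 -0.6] tilt rad [0.004 0.001] rms mm 2.5 z range mm [ 10.1  11.9  12.9 118.2 121.4 126.5]
n 589 x0 y0 mm [ 4.8 -0.6] tilt rad [ 0.002 -0.003] rms mm 1.7 z range mm [ 10.5  12.1  13.1 118.2 120.5 126. ]
t 10.28 pos [ 0.4598 -0.1166  0.1195] xhead 97.76 tilt 0.01 F [-0.2 -0.5 -0.3] w 0.0570 g 0.0
```

```bash
python3 -m pendant '[{"jaw":0,"linear":[0,-0.1,0],"twist":0},{"jaw":0,"linear":[0,0,0],"twist":0},{"jaw":0,"linear":[0,0,0],"twist":0},{"jaw":0,"linear":[0.26,0,0.15],"twist":0},{"jaw":0,"linear":[0.26,0,0.15],"twist":0},{"jaw":0,"linear":[0,0,0],"twist":0}]' 6
python3 -m pendant '[{"jaw":0,"linear":[0.17,0,0.1],"twist":0},{"jaw":0,"linear":[0.17,0,0.1],"twist":0},{"jaw":0,"linear":[0,0,0],"twist":0},{"jaw":0,"linear":[0,0,0],"twist":0}]' 6
python3 -m pendant '[{"jaw":0.58,"linear":[0,0,0],"twist":0},{"jaw":0.62,"linear":[0,0,0],"twist":0},{"jaw":0.65,"linear":[0,0,0],"twist":0},{"jaw":0.65,"linear":[0,0,0],"twist":0},{"jaw":0.65,"linear":[0,0,0],"twist":0},{"jaw":0.65,"linear":[0,0,0],"twist":0}]' 6
python3 ax.py .4478 -.0285 .07 -82.16 side t;python3 st.py
```

```text
time: 10.78
position: [0.4575, -0.1109, 0.1162]
tool_rot: [0.658, 0.753, -0.0, -0.0]
ft_force: [-1.1, 0.7, -1.3]
grip_width: 0.0444
grip_force: 6.0
time: 11.12
position: [0.4571, -0.1078, 0.1144]
tool_rot: [0.658, 0.753, -0.0, -0.001]
ft_force: [-2.5, -0.3, 0.1]
grip_width: 0.0449
grip_force: 6.0
time: 11.62
position: [0.4577, -0.1082, 0.1146]
tool_rot: [0.658, 0.753, 0.0, 0.0]
ft_force: [-0.3, -0.3, -1.6]
grip_width: 0.0563
grip_force: 0.0
n 598 x0 y0 mm [ 4.7 -0.5] tilt rad [ 0.002 -0.007] rms mm 1.8 z range mm [  0.4   1.3   2.2 107.7 110.2 115.9]
t 11.67 pos [ 0.4576 -0.1082  0.1146] xhead 97.76 tilt 0.02 F [-0.3  0.  -0.2] w 0.0567 g 0.0
```

```bash
cat > pin.py <<'E'
from h import *
from scipy.optimize import least_squares
O=np.array([.6427,.005,.085]); hd=np.radians(-93.36)
U=np.array([np.cos(hd),np.sin(hd),0]);Z=.8660*U+[0,0,.5];X=-.5*U+[0,0,.866];Y=np.cross(Z,X)
for n in("side","top"):
    c,W=shot(n); L=(W-O)@np.c_[X,Y,Z]
    m=(L[...,0]>-.012)&(L[...,0]<.026)&(abs(L[...,1])<.022)&(L[...,2]>.009)&(L[...,2]<.046)
    k=L[m]
    f=lambda p:np.hypot(k[:,0]-p[0]-p[2]*k[:,2],k[:,1]-p[1]-p[3]*k[:,2])-.015
    p=least_squares(f,[0,0,0,0],loss="soft_l1",f_scale=.001)
    m2=(abs(L[...,0])<.03)&(abs(L[...,1])<.03)&(L[...,2]>-.02)&(L[...,2]<.09)
    q=L[m2]; h,_=np.histogram(q[:,2],bins=np.arange(-.02,.09,.004))
    print(n,len(k),"x0 y0",(p.x[:2]*1e3).round(1),"tilt",p.x[2:].round(3),"rms",np.sqrt((p.fun**2).mean())*1e3,"hist",h)
E
python3 pin.py
python3 -m pendant '[{"jaw":0,"linear":[0,0,0],"twist":0},{"jaw":0,"linear":[0,0,0],"twist":0},{"jaw":0,"linear":[0,0,0],"twist":0},{"jaw":0,"linear":[0,0,0],"twist":0},{"jaw":0,"linear":[0,0,0],"twist":0},{"jaw":0,"linear":[0,0,0],"twist":0}]' 50
python3 ax.py .4478 -.0285 .07 -82.16 side t;python3 st.py
```

```text
side 116 x0 y0 [ 1.9 -1. ] tilt [-0.02  -0.018] rms 1.7252530464440206 hist [21 16 16 54 22 14  6 13 13 13 14 10 13 13 13 13 12 13  8  9  8  6  0  0
  0  0  0]
top 124 x0 y0 [-1.  -0.7] tilt [-0.002  0.002] rms 2.2819777714677656 hist [ 2  0  3 13 41 70 16 11 15 12 15 12 15 12 15 12 11 17 17 16 12 16  1  0
  0  0  0]
time: 12.27
position: [0.4571, -0.1081, 0.1145]
tool_rot: [0.658, 0.753, -0.0, -0.0]
ft_force: [-1.5, -0.8, 0.1]
grip_width: 0.0441
grip_force: 50.0
n 585 x0 y0 mm [ 4.9 -0. ] tilt rad [ 0.002 -0.014] rms mm 1.8 z range mm [  0.2   0.8   1.7 106.9 110.3 115.6]
t 12.32 pos [ 0.4572 -0.1081  0.1145] xhead 97.77 tilt 0.05 F [-0.9 -0.2  0.2] w 0.0441 g 50.0
```

```bash
python3 -m pendant '[{"jaw":0,"linear":[0,0,-1],"twist":0},{"jaw":0,"linear":[0,0,-2],"twist":0},{"jaw":0,"linear":[0,0,-3],"twist":0},{"jaw":0,"linear":[0,0,-3],"twist":0},{"jaw":0,"linear":[0,0,-1],"twist":0},{"jaw":0,"linear":[0,0,0],"twist":5.6},{"jaw":0,"linear":[0,0,0],"twist":5.6},{"jaw":0,"linear":[0,0,0],"twist":0},{"jaw":0,"linear":[0,0,0],"twist":0}]' 50
cat > tgt.py <<'E'
from h import *
from scipy.spatial.transform import Rotation as R
def fr(h):
    U=np.array([np.cos(h),np.sin(h),0]);Z=.8660*U+[0,0,.5];X=-.5*U+[0,0,.866];return X,np.cross(Z,X),Z
hc,hp=np.radians([-82.16,-93.36])
X,Y,Z=fr(hc); mouth=np.array([.4478,-.0285,.07])+.0049*X+.0005*Z
d=np.array([.4572,-.1081,.1145])-mouth
d=R.from_euler("z",hp-hc).apply(d)
X,Y,Z=fr(hp); P=np.array([.6427,.005,.085])+.0013*X-.0012*Y
for z in(.12,.08,.065,0): print(z,*(P+z*Z+d).round(4))
E
python3 tgt.py; python3 st.py $(python3 tgt.py|head -1|cut -d' ' -f2-)
```

```text
time: 13.07
position: [0.4574, -0.108, 0.2144]
tool_rot: [0.727, 0.687, 0.0, -0.0]
ft_force: [-0.1, -0.1, -2.2]
grip_width: 0.0441
grip_force: 50.0
0.12 0.6315 -0.1801 0.1861
0.08 0.6335 -0.1455 0.1661
0.065 0.6343 -0.1325 0.1586
0 0.6376 -0.0763 0.1261
t 13.07 pos [ 0.4574 -0.108   0.2144] xhead 86.71 tilt 0.01 F [-0.1 -0.1 -2.2] w 0.0441 g 50.0
shift cm [-6.2  17.79  2.83]
```

```bash
python3 -m pendant '[{"jaw":0,"linear":[-0.6,1.5,0.2],"twist":0},{"jaw":0,"linear":[-1,2.9,0.4],"twist":0},{"jaw":0,"linear":[-1,2.9,0.5],"twist":0},{"jaw":0,"linear":[-1,2.9,0.5],"twist":0},{"jaw":0,"linear":[-1,2.9,0.5],"twist":0},{"jaw":0,"linear":[-1,2.9,0.5],"twist":0},{"jaw":0,"linear":[-0.6,1.8,0.2],"twist":0},{"jaw":0,"linear":[0,0,0],"twist":0},{"jaw":0,"linear":[0,0,0],"twist":0},{"jaw":0,"linear":[0,0,0],"twist":0}]' 50
python3 ax.py .6427 .005 .085 -93.36 side t
python3 - <<'E'
from h import *
c,W=shot("side")
cv2.imwrite("pics/s6.png",cv2.resize(c["color"][120:250,300:440],(646,600)))
E
python3 st.py .6335 -.1455 .1661
```

```text
time: 13.9
position: [0.6301, -0.1799, 0.1856]
tool_rot: [0.728, 0.686, -0.001, -0.002]
ft_force: [0.4, -0.2, -0.8]
grip_width: 0.044
grip_force: 50.0
n 689 x0 y0 mm [-10.4  -1.5] tilt rad [0.078 0.008] rms mm 6.0 z range mm [-29.8 -28.4 -25.5 194.5 197.8 199.9]
t 14.00 pos [ 0.6301 -0.1799  0.1863] xhead 86.61 tilt 0.11 F [ 1.1  0.4 -1.1] w 0.0441 g 50.0
shift cm [3.45 0.14 2.03]
```

View pics/s6.png

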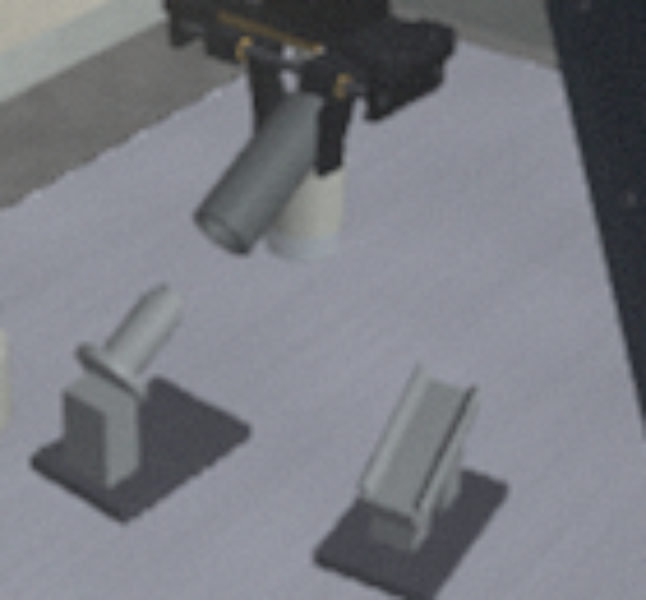

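The picture shows the sleeve held parallel to the stub, with its mouth at (225,230) and the stub tip at (168,293). I'll fit the sleeve alone to trim the alignment.

```bash
sed -e 's/L\[...,2\]>-.03)/L[...,2]>.1)/' -e 's/L\[...,2\]<.2)/L[...,2]<.195)/' -e 's/L\[...,0\]>-.004/L[...,0]>-.03/' -e 's/p\[2\]\*k\[:,2\]/p[2]*(k[:,2]-.12)/;s/p\[3\]\*k\[:,2\]/p[3]*(k[:,2]-.12)/' ax.py > ax2.py
python3 ax2.py .6427 .005 .085 -93.36 side t; python3 pin.py; python3 st.py
```

```text
n 383 x0 y0 mm [3.2 0.3] tilt rad [-0.037 -0.03 ] rms mm 2.6 z range mm [119.5 119.9 120.5 192.6 194.2 194.7]
side 117 x0 y0 [ 0.  -2.9] tilt [0.044 0.039] rms 1.4652457186010335 hist [22 19 13 55 19 16  6 13 12 11 11 17 12 12 11 13 13 13  8  8  9  6  0  0
  0  0  0]
top 126 x0 y0 [-1.  -0.2] tilt [-0.015 -0.02 ] rms 2.234442520568453 hist [ 2  0  3 17 37 72 15 12 11 17 12 16 11 16 14 11 12 15 19 15 14 14  1  0
  0  0  0]
t 14.15 pos [ 0.6308 -0.1802  0.1869] xhead 86.59 tilt 0.02 F [ 0.2 -0.9 -0.8] w 0.0439 g 50.0
```

```bash
python3 -m pendant '[{"jaw":0,"linear":[0,0.15,0.1],"twist":0},{"jaw":0,"linear":[0.866,0,0.5],"twist":0},{"jaw":0,"linear":[0.866,0,0.5],"twist":0},{"jaw":0,"linear":[0.866,0,0.5],"twist":0},{"jaw":0,"linear":[0.866,0,0.5],"twist":0},{"jaw":0,"linear":[0,0,0],"twist":0},{"jaw":0,"linear":[0,0,0],"twist":0}]' 50
python3 -m pendant '[{"jaw":0,"linear":[0.433,0,0.25],"twist":0},{"jaw":0,"linear":[0.433,0,0.25],"twist":0},{"jaw":0,"linear":[0.433,0,0.25],"twist":0},{"jaw":0,"linear":[0.433,0,0.25],"twist":0},{"jaw":0,"linear":[0,0,0],"twist":0}]'
python3 -m pendant '[{"jaw":0,"linear":[0.26,0,0.15],"twist":0},{"jaw":0,"linear":[0.26,0,0.15],"twist":0},{"jaw":0,"linear":[0.26,0,0.15],"twist":0},{"jaw":0,"linear":[0,0,0],"twist":0}]'
python3 st.py; python3 tgt.py
```

```text
time: 14.73
position: [0.6347, -0.145, 0.1648]
tool_rot: [0.727, 0.686, -0.0, -0.001]
ft_force: [0.4, -0.1, -1.5]
grip_width: 0.0444
grip_force: 50.0
time: 15.15
position: [0.6356, -0.1278, 0.1549]
tool_rot: [0.728, 0.686, -0.0, -0.001]
ft_force: [-0.1, -0.0, -1.1]
grip_width: 0.0441
grip_force: 50.0
time: 15.48
position: [0.6361, -0.1205, 0.1507]
tool_rot: [0.728, 0.686, -0.0, -0.001]
ft_force: [-0.2, 0.5, -1.6]
grip_width: 0.044
grip_force: 50.0
t 15.48 pos [ 0.6361 -0.1205  0.1507] xhead 86.58 tilt 0.07 F [-0.2  0.5 -1.6] w 0.0440 g 50.0
0.12 0.6315 -0.1801 0.1861
0.08 0.6335 -0.1455 0.1661
0.065 0.6343 -0.1325 0.1586
0 0.6376 -0.0763 0.1261
```

```bash
python3 -m pendant '[{"jaw":0,"linear":[0.26,0,0.15],"twist":0},{"jaw":0,"linear":[0.26,0,0.15],"twist":0},{"jaw":0,"linear":[0.26,0,0.15],"twist":0},{"jaw":0,"linear":[0,0,0],"twist":0}]'
python3 -m pendant '[{"jaw":0,"linear":[0.26,0,0.15],"twist":0},{"jaw":0,"linear":[0.26,0,0.15],"twist":0},{"jaw":0,"linear":[0.26,0,0.15],"twist":0},{"jaw":0,"linear":[0,0,0],"twist":0}]'
python3 st.py
```

```text
time: 15.82
position: [0.6366, -0.1126, 0.1461]
tool_rot: [0.728, 0.686, -0.0, -0.001]
ft_force: [-1.0, 1.0, -1.7]
grip_width: 0.0441
grip_force: 50.0
time: 16.15
position: [0.6371, -0.1048, 0.1416]
tool_rot: [0.728, 0.686, -0.0, -0.001]
ft_force: [-1.1, 0.2, -1.3]
grip_width: 0.0443
grip_force: 50.0
t 16.15 pos [ 0.6371 -0.1048  0.1416] xhead 86.58 tilt 0.07 F [-1.1  0.2 -1.3] w 0.0443 g 50.0
```

Smooth so far, about 32 mm on. I'll continue in small steps.

```bash
python3 -m pendant '[{"jaw":0,"linear":[0.26,0,0.15],"twist":0},{"jaw":0,"linear":[0.26,0,0.15],"twist":0},{"jaw":0,"linear":[0,0,0],"twist":0}]'
python3 -m pendant '[{"jaw":0,"linear":[0.26,0,0.15],"twist":0},{"jaw":0,"linear":[0.26,0,0.15],"twist":0},{"jaw":0,"linear":[0,0,0],"twist":0}]'
python3 -m pendant '[{"jaw":0,"linear":[0.26,0,0.15],"twist":0},{"jaw":0,"linear":[0.26,0,0.15],"twist":0},{"jaw":0,"linear":[0,0,0],"twist":0}]'
python3 st.py .6376 -.0763 .1261
```

```text
time: 16.4
position: [0.6374, -0.1047, 0.1412]
tool_rot: [0.727, 0.687, -0.003, 0.003]
ft_force: [-7.1, -10.5, 8.8]
grip_width: 0.0444
grip_force: 50.0
time: 16.65
position: [0.638, -0.1044, 0.1406]
tool_rot: [0.726, 0.687, -0.006, 0.006]
ft_force: [-11.7, -21.8, 17.8]
grip_width: 0.044
grip_force: 50.1
time: 16.9
position: [0.6389, -0.1038, 0.1392]
tool_rot: [0.726, 0.688, -0.008, 0.01]
ft_force: [-14.7, -30.9, 21.5]
grip_width: 0.0442
grip_force: 50.2
t 16.90 pos [ 0.6389 -0.1038  0.1392] xhead 86.92 tilt 1.44 F [-14.7 -30.9  21.5] w 0.0442 g 50.2
shift cm [ 2.77 -0.28  1.24]
```

A hard, abrupt stop about 32 mm short. To rule out jamming, I'll back off, shift sideways a little and push again.

```bash
python3 -m pendant '[{"jaw":0,"linear":[-0.52,0,-0.3],"twist":0},{"jaw":0,"linear":[-0.52,0,-0.3],"twist":0},{"jaw":0,"linear":[-0.52,0,-0.3],"twist":0},{"jaw":0,"linear":[-0.52,0,-0.3],"twist":0},{"jaw":0,"linear":[0,0,0],"twist":0},{"jaw":0,"linear":[0,-0.1,-0.05],"twist":0},{"jaw":0,"linear":[0,0,0],"twist":0}]'
python3 -m pendant '[{"jaw":0,"linear":[0.26,0,0.15],"twist":0},{"jaw":0,"linear":[0.26,0,0.15],"twist":0},{"jaw":0,"linear":[0.26,0,0.15],"twist":0},{"jaw":0,"linear":[0,0,0],"twist":0}]'
python3 -m pendant '[{"jaw":0,"linear":[0.26,0,0.15],"twist":0},{"jaw":0,"linear":[0.26,0,0.15],"twist":0},{"jaw":0,"linear":[0.26,0,0.15],"twist":0},{"jaw":0,"linear":[0.17,0,0.1],"twist":0},{"jaw":0,"linear":[0,0,0],"twist":0},{"jaw":0,"linear":[0,0,0],"twist":0}]'
python3 st.py
```

```text
time: 17.48
position: [0.6369, -0.1107, 0.1455]
tool_rot: [0.728, 0.686, 0.0, 0.001]
ft_force: [0.2, -2.2, -3.7]
grip_width: 0.0442
grip_force: 49.8
time: 17.82
position: [0.6371, -0.1031, 0.1412]
tool_rot: [0.728, 0.686, -0.0, 0.001]
ft_force: [0.3, -4.8, -2.6]
grip_width: 0.0443
grip_force: 49.8
time: 18.32
position: [0.6376, -0.1027, 0.1407]
tool_rot: [0.726, 0.687, -0.005, 0.007]
ft_force: [-9.6, -23.3, 18.0]
grip_width: 0.044
grip_force: 50.0
t 18.32 pos [ 0.6376 -0.1027  0.1407] xhead 86.82 tilt 1.00 F [ -9.6 -23.3  18. ] w 0.0440 g 50.0
```

It stops at the same point, so the plug is shallow and the sleeve goes to the crate. I'll pull off along the axis and lift.

```bash
python3 -m pendant '[{"jaw":0,"linear":[-0.87,0,-0.5],"twist":0},{"jaw":0,"linear":[-0.87,0,-0.5],"twist":0},{"jaw":0,"linear":[-0.87,0,-0.5],"twist":0},{"jaw":0,"linear":[-0.87,0,-0.5],"twist":0},{"jaw":0,"linear":[-0.87,0,-0.5],"twist":0},{"jaw":0,"linear":[-0.87,0,-0.5],"twist":0},{"jaw":0,"linear":[0,0,-2],"twist":0},{"jaw":0,"linear":[0,0,-2],"twist":0},{"jaw":0,"linear":[0,0,-2],"twist":0},{"jaw":0,"linear":[0,0,0],"twist":0}]' 50
python3 st.py .556 .288 .235
```

```text
time: 19.15
position: [0.6367, -0.1467, 0.2305]
tool_rot: [0.728, 0.686, 0.002, 0.004]
ft_force: [0.3, 0.2, -0.5]
grip_width: 0.0443
grip_force: 49.8
t 19.15 pos [ 0.6367 -0.1467  0.2305] xhead 86.57 tilt 0.52 F [ 0.3  0.2 -0.5] w 0.0443 g 49.8
shift cm [ 42.9  -10.65  -0.66]
```

```bash
python3 -m pendant '[{"jaw":0,"linear":[2,-0.5,0],"twist":0},{"jaw":0,"linear":[3.72,-0.93,0],"twist":0},{"jaw":0,"linear":[3.72,-0.93,0],"twist":0},{"jaw":0,"linear":[3.72,-0.93,0],"twist":0},{"jaw":0,"linear":[3.72,-0.93,0],"twist":0},{"jaw":0,"linear":[3.72,-0.93,0],"twist":0},{"jaw":0,"linear":[3.72,-0.93,0],"twist":0},{"jaw":0,"linear":[3.72,-0.93,0],"twist":0},{"jaw":0,"linear":[3.72,-0.93,0],"twist":0},{"jaw":0,"linear":[3.72,-0.93,0],"twist":0},{"jaw":0,"linear":[3.72,-0.93,0],"twist":0},{"jaw":0,"linear":[3.7,-0.85,0],"twist":0}]' 50
python3 -m pendant '[{"jaw":0,"linear":[0,0,0],"twist":0},{"jaw":0,"linear":[0,0,0],"twist":0},{"jaw":0,"linear":[0,0,0],"twist":0}]' 50
python3 st.py .556 .288 .072
python3 - <<'E'
from h import *
c,W=shot("side")
cv2.imwrite("pics/s7.png",cv2.resize(c["color"][120:360,180:400],(550,600)))
E
```

```text
time: 20.15
position: [0.5521, 0.2908, 0.2246]
tool_rot: [0.728, 0.686, -0.001, -0.001]
ft_force: [0.3, 0.3, -1.4]
grip_width: 0.0446
grip_force: 49.8
time: 20.4
position: [0.5529, 0.289, 0.2247]
tool_rot: [0.728, 0.686, -0.001, -0.0]
ft_force: [-0.4, 0.1, -1.5]
grip_width: 0.0444
grip_force: 49.8
t 20.40 pos [0.5529 0.289  0.2247] xhead 86.63 tilt 0.10 F [-0.4  0.1 -1.5] w 0.0444 g 49.8
shift cm [-0.06  0.34 15.27]
```

View pics/s7.png

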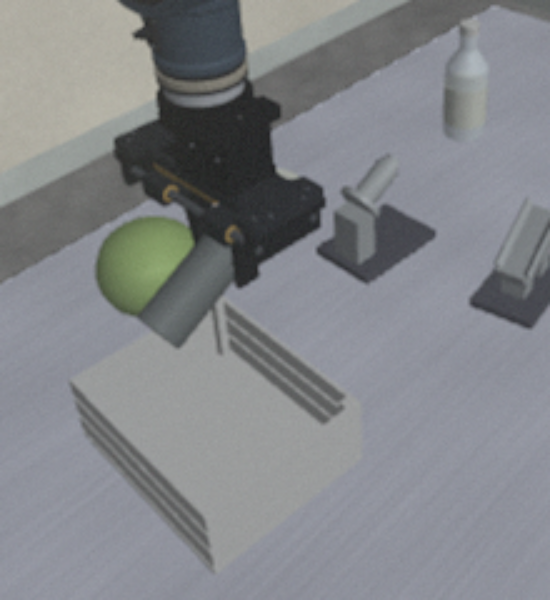

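The picture shows the sleeve tilted over the crate, with its mouth at about (160,325) on the +y side. I'll lower it into the crate.

```bash
python3 -m pendant '[{"jaw":0,"linear":[0,0,2],"twist":0},{"jaw":0,"linear":[0,0,3],"twist":0},{"jaw":0,"linear":[0,0,3],"twist":0},{"jaw":0,"linear":[0,0,3],"twist":0},{"jaw":0,"linear":[0,0,2],"twist":0},{"jaw":0,"linear":[0,0,1],"twist":0},{"jaw":0,"linear":[0,0,0],"twist":0},{"jaw":0,"linear":[0,0,0],"twist":0}]' 30
python3 -m pendant '[{"jaw":0,"linear":[0,0,0.4],"twist":0},{"jaw":0,"linear":[0,0,0.4],"twist":0},{"jaw":0,"linear":[0,0,0.2],"twist":0},{"jaw":0,"linear":[0,0,0],"twist":0}]' 6
python3 -m pendant '[{"jaw":0,"linear":[-0.3,0,0.35],"twist":0},{"jaw":0,"linear":[-0.3,0,0.35],"twist":0},{"jaw":0,"linear":[-0.3,0,0.4],"twist":0},{"jaw":0,"linear":[-0.3,0,0.4],"twist":0},{"jaw":0,"linear":[0,0,0],"twist":0}]' 6
python3 st.py
```

```text
time: 21.12
position: [0.5542, 0.2882, 0.0857]
tool_rot: [0.729, 0.685, -0.0, 0.0]
ft_force: [0.5, 0.2, -0.3]
grip_width: 0.0444
grip_force: 29.9
time: 21.45
position: [0.5535, 0.2892, 0.0759]
tool_rot: [0.728, 0.686, 0.0, 0.0]
ft_force: [0.3, 0.0, -1.8]
grip_width: 0.0448
grip_force: 6.0
time: 21.87
position: [0.5524, 0.2761, 0.0597]
tool_rot: [0.728, 0.685, -0.001, -0.0]
ft_force: [0.6, -0.2, 0.4]
grip_width: 0.0445
grip_force: 6.0
t 21.87 pos [0.5524 0.2761 0.0597] xhead 86.52 tilt 0.08 F [ 0.6 -0.2  0.4] w 0.0445 g 6.0
```

Contact has just started. I'll continue the arc to about z = 0.044, release and retreat.

```bash
python3 -m pendant '[{"jaw":0,"linear":[-0.2,0,0.4],"twist":0},{"jaw":0,"linear":[-0.2,0,0.4],"twist":0},{"jaw":0,"linear":[-0.1,0,0.4],"twist":0},{"jaw":0,"linear":[-0.1,0,0.3],"twist":0},{"jaw":0,"linear":[0,0,0],"twist":0}]' 6
python3 -m pendant '[{"jaw":0.57,"linear":[0,0,0],"twist":0},{"jaw":0.62,"linear":[0,0,0],"twist":0},{"jaw":0.68,"linear":[0,0,0],"twist":0},{"jaw":0.68,"linear":[0,0,0],"twist":0},{"jaw":0.68,"linear":[0,0,0],"twist":0},{"jaw":0.68,"linear":[0,0,-1],"twist":0},{"jaw":0.68,"linear":[0,0,-2],"twist":0},{"jaw":0.68,"linear":[0,0,-4],"twist":0},{"jaw":0.68,"linear":[0,0,-4],"twist":0},{"jaw":0.68,"linear":[0,0,-4],"twist":0},{"jaw":0.68,"linear":[0,0,-4],"twist":0},{"jaw":0.68,"linear":[0,0,0],"twist":0}]' 6
python3 -m pendant '[{"jaw":0.68,"linear":[-3,0,-1],"twist":0},{"jaw":0.68,"linear":[-4,0,0],"twist":0},{"jaw":0.68,"linear":[-4,0,0],"twist":0},{"jaw":0.68,"linear":[-4,0,0],"twist":0},{"jaw":0.68,"linear":[0,0,0],"twist":0},{"jaw":0.68,"linear":[0,0,0],"twist":0},{"jaw":0.68,"linear":[0,0,0],"twist":0}]' 6
python3 - <<'E'
from h import *
c,W=shot("side");c2,W2=shot("top")
cv2.imwrite("pics/s8.png",np.hstack([cv2.resize(c["color"][200:360,190:350],(400,400)),cv2.resize(c2["color"][130:290,150:310],(400,400))]))
E
```

```text
time: 22.28
position: [0.5521, 0.2709, 0.0447]
tool_rot: [0.728, 0.685, -0.0, -0.0]
ft_force: [-0.5, -0.7, 0.0]
grip_width: 0.045
grip_force: 6.0
time: 23.28
position: [0.5572, 0.2728, 0.2458]
tool_rot: [0.728, 0.686, 0.008, 0.004]
ft_force: [1.6, 0.2, 0.4]
grip_width: 0.0592
grip_force: 0.0
time: 23.87
position: [0.5435, 0.1215, 0.2461]
tool_rot: [0.728, 0.685, 0.0, 0.0]
ft_force: [-0.1, 0.2, -0.6]
grip_width: 0.0594
grip_force: 0.0
```

View pics/s8.png

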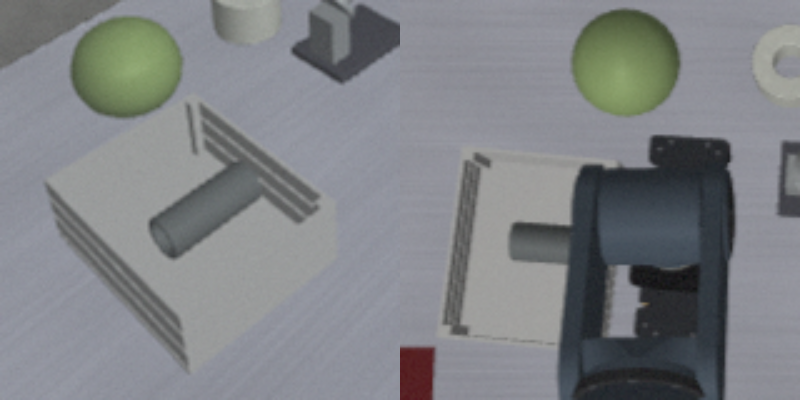

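The sleeve lies flat in the crate with its mouth near the middle, at about (165,235) in the left view. The fingers are clear of it.

```bash
python3 -c "
from rig import robot
print(robot.hand_in())"
```

```text
the job is handed in; nothing more can be done
None
```

I laid the sleeve in the slanted rest and let go, then pushed it onto the stub, where it stopped about 32 mm short at the same point on two tries; I put it in the white crate and handed in the job, and no verdict came back.

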